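Find the filled balance weight and load the press carriage

ROBOT

A 6-joint arm with a two-finger parallel gripper is mounted at the origin on the work surface. World frame = base frame: x ahead of the robot, y to its left, z up, the work surface at z = 0. Lengths are in m, angles in rad, forces in N, time in s.
With the tool pointing down it reaches from about 0.275 to 0.85 m from the base axis. Payload 5.2 kg.
Tool frame: the origin (TCP) lies between the finger pads; the fingertips stand 17 mm ahead of it and the grasp point (between the pads) lies 2 mm behind it; z points along the fingers, y is the line along which they close (so a half turn about z gives the same grasp; the last joint's range is limited). The gripper opens to 85 mm and grips with 20 to 120 N. Pads are 22 mm wide; open, the fingers measure 114 mm over their backs; the gripper's body (76 mm by 85 mm) begins 54 mm behind the grasp point. The pads swing forward as they close: fully open they stand 13 mm farther back than shut.
Start: joints at [-1.495, 0.259, 1.535, -0, 1.348, -0.203], TCP at [0.151, -0.529, 0.248] pointing down, gripper open.
Joint ranges: [-3.14, 3.14], [-0.91, 2.08], [0.19, 2.58], [-1.22, 4.36], [0.22, 2.71], [-3.12, 3.12]. Speed limits (rad/s): [2.57, 2.57, 3.14, 3.14, 3.14, 3.14].

INTERFACE

Orientations are given as a unit quaternion [w, x, y, z].
In Python, from workcell import sensors, optics, bot gives the robot as it stands.
- The arm moves only by the shell command python3 -m handwheel 'ROWS' [FORCE]. ROWS is JSON, a list of rows, each an object with "linear": the shift along the world's x, y, z scaled (see below), a list of three; "rotation": the turn, a rotation vector about the world's x, y, z scaled (see below), a list of three; "grip": the opening, from -1 (shut) to 1 (fully open). A call has 1 to 12 rows; each row is the pose to reach, as a shift and turn from the pose commanded when the call began; what a row does not reach only later rows make up. The controller multiplies each number of a shift by 0.15 m and each number of a turn by 90 degrees. A row lasts 1/12 s, in which the tool goes at most 41.7 mm and 7.16 degrees, less where a joint would pass 70% of its speed; a pose out of reach is approached as far as the arm can. A call with a number of a shift or a turn outside -1 to 1 is refused whole. A call with a gripper value outside its range is refused whole. The fingers move at their own pace and stop on an object; FORCE is the grip in N (left out, the last holds). Time passes only in rows, so rows that repeat a pose let the fingers close. It gives the time, the measured TCP pose, the force, the opening and the grip force at its end, in the units of the state.
- sensors.read_state(): the state, without advancing time (a new reading comes with each control period).
- optics.camera(name): name is "scene" or "top"; returns the picture (480x640x3 uint8, red, green, blue); there is no depth.
- optics.camera_params(name): a dict with "camera_matrix" (3x3 intrinsics, pixels), "R" (3x3) and "t" (3): a world point X has camera coordinates R X + t. Camera axes: x right, y down, z forward; pixel columns grow to the right and rows downward; lengths in m; the calibration is good to about 2 mm. A picture is of the moment at which its call begins. camera_params takes no time and is no camera call.
- bot.finish_job(): hands the job in; it is judged then, once.
The state is a dict: "time": time; "joint_pos": joint angles; "joint_velocities": joint speeds; "tau": joint torques, N m; "position": TCP position; "ee_rot": TCP orientation; "ft_force": force on the tool from outside, world axes, zero at the start; "moment": the same for the moment, N m; "finger_gap": opening from 0.0 (shut) to 1.0 (fully open); "gripper_force": force on a finger pad.
Only numpy, scipy, OpenCV 4.12 (cv2) and the standard library are available. Lean on these libraries where they do the work, as an engineer would, in place of code of your own. Each camera call takes 0.05 s, during which the arm holds its last target. There are 200 camera calls.

TASK

One of the three look-alike grey balance weights is filled; the other two are empty shells, and only the heft tells them apart. Lay the filled one flat in the cradle of the pulled-out press carriage, then push the carriage by its handle under the press until you feel it meet its stop, without ramming it; put both empties flat, right way up and side by side in the low tote. Set the weights down rather than dropping them, and leave the pulley, carton and screwdriver alone.

Things in the scene. Friction and masses are not known exactly. Their poses are not given: they have to be found in the camera images.
- weight_a: look-alike balance weight: grey plastic block 80 x 46 mm, 44 mm high, with a lug 15 mm long, 30 wide, 10 high at each end (110 mm overall), black plug on top. Of the three one is filled (about 650 g), two are empty (about 150 g each); the letter does not tell which. Origin at the centre of the underside, x along its length, z up
- weight_b: look-alike balance weight: grey plastic block 80 x 46 mm, 44 mm high, with a lug 15 mm long, 30 wide, 10 high at each end (110 mm overall), black plug on top. Of the three one is filled (about 650 g), two are empty (about 150 g each); the letter does not tell which. Origin at the centre of the underside, x along its length, z up
- weight_c: look-alike balance weight: grey plastic block 80 x 46 mm, 44 mm high, with a lug 15 mm long, 30 wide, 10 high at each end (110 mm overall), black plug on top. Of the three one is filled (about 650 g), two are empty (about 150 g each); the letter does not tell which. Origin at the centre of the underside, x along its length, z up
- press: fixed press fixture: grey bed 360 x 130 mm, 15 mm thick, with an arch (two posts 166 mm over their outsides, beam underside 170 mm and ram pad 112 mm above the table, ram cylinder up to 240 mm, centred 50 mm to +x of the origin). Origin at the centre of the bed's underside; its x axis is the way the carriage slides in, away from the robot
- cradle (a point): centre of the floor of the carriage's cradle (29 mm above the table), moves with the carriage; x along the slide. It is 118 mm long (x) and 54 mm wide between 10 mm high black locators at both ends and at the four corners; both sides are open for fingers over the middle 70 mm
- handle (a point): centre of the top of the carriage's black handle, an upright slab 12 mm thick (x), 50 mm wide (y), rising 46 mm above the carriage plate, its top 75 mm above the table; it stands at the carriage's near end, 106 mm from the cradle's centre
- carriage (a joint): slide of the carriage in m: 0 fully out towards the robot, grows as it goes in under the press; it starts 0 to 20 mm in. Its stop is hidden in the fixture, somewhere between 110 and 150 mm, and must be felt; sliding takes about 3 N
- tote: fixed low open blue tote, outside 250 x 160 x 45 mm (x, y, z), walls and floor 5 mm; origin at the centre of its underside
- pulley: small grey belt pulley, 68 mm across, 32 mm high, lying flat; bystander, origin under its centre
- carton: small cardboard box, 90 x 70 x 50 mm; bystander, origin under its centre
- screwdriver: screwdriver with an orange handle lying beyond the weights; bystander
Not all that is in view belongs to the job. What is shaped like the weight_c but purple is not meant.

How it is judged:
On the way, in this order (a step that is already met when the one before it is completed fails the run):
1. the filled weight lies flat in the cradle while the carriage is still out (x of weight_b in the frame of cradle between -0.008 and 0.008 m and y of weight_b in the frame of cradle between -0.008 and 0.008 m and z of weight_b in the frame of cradle between -0.004 and 0.004 m and angle between weight_b's own z axis and vertical below 0.12 rad and value of joint carriage below 0.06 m), for 0.2 s.
2. the carriage, with the filled weight in its cradle, is pushed in to its stop (x of weight_b in the frame of cradle between -0.008 and 0.008 m and y of weight_b in the frame of cradle between -0.008 and 0.008 m and z of weight_b in the frame of cradle between -0.004 and 0.004 m and angle between weight_b's own z axis and vertical below 0.12 rad and value of joint carriage above 0.126 m), for 0.2 s.
At the end, for the whole second after the job is handed in: the filled weight lies flat in the cradle (within 8 mm of its centre, not perched on a locator), the carriage is within 4 mm of its stop, and both empty weights lie flat, right way up and at rest on the floor of the tote (all of step 2 and x of weight_a in the frame of tote between -0.105 and 0.105 m and y of weight_a in the frame of tote between -0.06 and 0.06 m and z of each of weight_a, weight_c in the frame of tote below 0.02 m and angle between each of weight_a, weight_c's own z axis and vertical below 0.25 rad and linear speed of each of weight_a, weight_c, weight_b below 0.02 m/s and x of weight_c in the frame of tote between -0.105 and 0.105 m and y of weight_c in the frame of tote between -0.06 and 0.06 m); the robot touches nothing.
It fails at once if the pulley, carton or screwdriver is shifted by more than 30 mm (distance of any of pulley, carton, screwdriver from where it was at the start of the episode above 0.03 m).
It fails at once if a weight is let fall from more than about 40 mm ((contact force between weight_b and anything else below 0.02 N and linear speed of weight_b above 0.9 m/s) or (contact force between weight_a and anything else below 0.02 N and linear speed of weight_a above 0.9 m/s) or (contact force between weight_c and anything else below 0.02 N and linear speed of weight_c above 0.9 m/s)).
It fails at once if the fixture is rammed: pushed with more than 60 N (contact force between the fingers and press above 60 N).
It also fails if it takes over 70 s, if anything falls off the work surface, if the arm or the gripper's body presses on something with over 40 N, if the wrist force passes 120 N, or if a joint passes its speed limit or range.

## Working session

There is one attempt and no reset: what is moved stays moved. The work goes in short steps, Python scripts to look and compute and a shell command to move; the robot and the scene stay as the last step left them, time stands still between calls to the robot, and variables do not carry over. Pictures are saved under pics/ and viewed, at most 10 in all, crops included, and the job is handed in when it is done.

```bash
mkdir -p pics; python3 - <<'E'
from workcell import sensors, optics
import cv2,numpy as np
for n in ("scene","top"):
    im=optics.camera(n); cv2.imwrite(f"pics/{n}0.png",im[:,:,::-1])
    p=optics.camera_params(n); print(n,np.round(p["camera_matrix"],1).tolist(),np.round(p["R"],3).tolist(),np.round(p["t"],3).tolist())
print(sensors.read_state())
E
```

```text
scene [[462.5, 0.0, 327.3], [0.0, 462.5, 250.2], [0.0, 0.0, 1.0]] [[-0.665, 0.747, 0.004], [0.409, 0.369, -0.835], [-0.625, -0.554, -0.551]] [0.382, -0.177, 1.36]
top [[568.8, 0.0, 328.8], [0.0, 568.8, 245.8], [0.0, 0.0, 1.0]] [[-0.02, -1.0, 0.009], [-0.98, 0.018, -0.199], [0.199, -0.013, -0.98]] [0.017, 0.564, 1.133]
{'time': 0.1, 'joint_pos': array([-1.49483661e+00,  2.59271980e-01,  1.53593257e+00, -1.01318828e-05,
        1.34799202e+00, -2.02796682e-01]), 'joint_velocities': array([-0.00068057, -0.00209759, -0.00106145,  0.000579  , -0.00058451,
       -0.0004074 ]), 'tau': array([ 2.21267466e-03, -4.46973252e+01, -2.91246003e+01, -3.13699002e-04,
        6.22059364e-03,  2.17564420e-06]), 'position': array([ 0.15132636, -0.5283315 ,  0.24757328]), 'ee_rot': array([-8.00658663e-04,  9.90302098e-01,  1.38928440e-01,  4.58949684e-05]), 'ft_force': array([0.02035916, 0.42007604, 0.04559542]), 'moment': array([-6.03251071e-06, -6.17266347e-04,  1.51222045e-03]), 'gripper_force': 0.0, 'finger_gap': 0.9998865128863091}
```

View pics/top0.png

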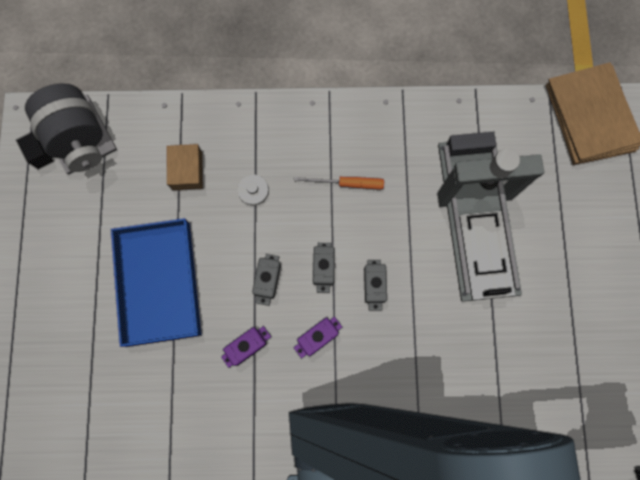

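View pics/scene0.png

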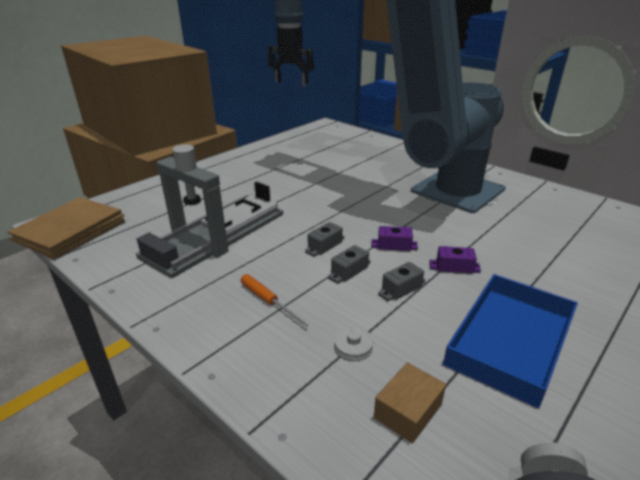

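The top view shows the grey weights at about (266,279), (324,267) and (375,285), and the tote at (157,283). The cradle brackets sit near (483,221) and (490,267), with the handle at (497,292). The scene view shows the handle at (262,191) and the weights upright on the table.

```bash
cat > h.py <<'E'
import cv2,numpy as np
from workcell import sensors, optics
def ray(n,uv,z):
    p=optics.camera_params(n);K,R,t=[np.array(p[k]) for k in("camera_matrix","R","t")]
    c=-R.T@t; d=R.T@np.linalg.inv(K)@np.array([uv[0],uv[1],1.]); return c+d*(z-c[2])/d[2]
def blobs(mask,box,amin):
    m=np.zeros_like(mask);x0,y0,x1,y1=box;m[y0:y1,x0:x1]=mask[y0:y1,x0:x1]
    cs,_=cv2.findContours(m,cv2.RETR_EXTERNAL,cv2.CHAIN_APPROX_NONE)
    return [c for c in cs if cv2.contourArea(c)>=amin]
def rect(n,c,z):  # contour -> world plane -> minAreaRect: centre, size mm, long-axis yaw deg
    P=np.array([ray(n,q,z)[:2] for q in c.reshape(-1,2)])*1000
    r=cv2.minAreaRect(P.astype(np.float32)); b=cv2.boxPoints(r); e=[b[1]-b[0],b[2]-b[1]]
    e=max(e,key=np.linalg.norm); return np.round(r[0],1),np.round(r[1],1),round(np.degrees(np.arctan2(e[1],e[0]))%180,1)
E
python3 - <<'E'
from h import *
im=cv2.imread("pics/top0.png"); g=im.max(2); sat=im.max(2).astype(int)-im.min(2)
print("table",im[300,420],"wt",im[255,324],im[270,340])
dark=((g<110)&(sat<30)).astype(np.uint8)*255; blk=((g<50)).astype(np.uint8)*255
for c in blobs(dark,(240,230,400,315),150): print("W",cv2.boundingRect(c),rect("top",c,0.03))
for c in blobs(blk,(240,230,400,315),15):
    M=cv2.moments(c);uv=(M["m10"]/M["m00"],M["m01"]/M["m00"]);print("plug",np.round(uv,1),np.round(ray("top",uv,.045),4))
for c in blobs(blk,(465,205,525,305),8): print("blk",cv2.boundingRect(c),cv2.contourArea(c),"z39",rect("top",c,.039),"z75",rect("top",c,.075))
blue=((im[:,:,0]>90)&(sat>60)).astype(np.uint8)*255
for c in blobs(blue,(100,200,220,360),500): print("tote",rect("top",c,.045),rect("top",c,.0))
big=cv2.resize(im[120:310,425:555],None,fx=4,fy=4,interpolation=cv2.INTER_CUBIC)[160:]
cv2.imwrite("pics/press0.png",big)
E
```

```text
table [152 155 158] wt [97 98 96] [157 161 162]
W (364, 260, 23, 51) (array([483.6, -90.4]), array([ 46.7, 106.5]), np.float32(178.2))
W (313, 230, 23, 85) (array([514.1,  16.8]), array([ 46.7, 180. ]), np.float32(179.2))
W (253, 230, 29, 85) (array([516.6, 137.3]), array([ 58.6, 179.8]), np.float32(179.3))
plug [375.9 282. ] [ 0.4874 -0.091   0.045 ]
plug [265.2 276.4] [0.5035 0.1398 0.045 ]
plug [323.2 263.9] [0.5277 0.0184 0.045 ]
blk (484, 289, 27, 7) 88.0 z39 (array([ 463.4, -344.4]), array([ 9.8, 55.7]), np.float32(94.6)) z75 (array([ 459.2, -333.3]), array([ 9.5, 54. ]), np.float32(94.6))
blk (482, 214, 16, 12) 10.0 z39 (array([ 625.2, -346. ]), array([38.1, 18.2]), np.float32(53.5)) z75 (array([ 616.1, -334.8]), array([36.9, 17.6]), np.float32(53.5))
tote (array([498.8, 371.7]), array([248.8, 158.2]), np.float32(7.4)) (array([505.4, 385.1]), array([258.3, 164.3]), np.float32(7.4))
```

View pics/press0.png

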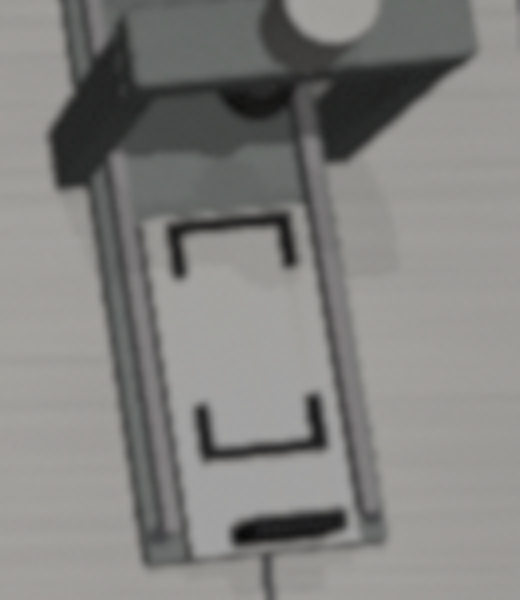

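The crop shows the cradle brackets with outer corners at crop (170,228), (290,213), (327,445) and (203,460). The handle slab is at (290,525), and the slide axis is slightly tilted.

```bash
python3 - <<'E'
from h import *
im=cv2.imread("pics/top0.png"); g=im.max(2); sat=im.max(2).astype(int)-im.min(2)
P=[ray("top",((x+.5)/4-.5+425,(y+160.5)/4-.5+120),.039) for x,y in((170,228),(290,213),(327,445),(203,460))]
P=np.array(P);print(np.round(P,4));print("cradle",P.mean(0)); a=(P[0]+P[1]-P[2]-P[3])/2;b=P[0]+P[3]-P[1]-P[2]
print("len",np.linalg.norm(a),"yaw",np.degrees(np.arctan2(a[1],a[0])),"wid",np.linalg.norm(b)/2,"yaw2",np.degrees(np.arctan2(-b[0],b[1])))
dark=((g<115)&(sat<30)).astype(np.uint8)*255; dark=cv2.morphologyEx(dark,cv2.MORPH_OPEN,np.ones((5,5)))
for c in blobs(dark,(240,230,400,315),150): print("W",cv2.boundingRect(c),rect("top",c,0.03))
s=cv2.imread("pics/scene0.png");g=s.max(2)
for c in blobs((g<50).astype(np.uint8)*255,(300,215,430,300),8):
    M=cv2.moments(c);uv=(M["m10"]/M["m00"],M["m01"]/M["m00"]);print("plug",np.round(uv,1),np.round(ray("scene",uv,.045),4))
E
```

```text
[[ 0.6261 -0.2929  0.039 ]
 [ 0.6333 -0.3583  0.039 ]
 [ 0.5068 -0.3678  0.039 ]
 [ 0.5    -0.3017  0.039 ]]
cradle [ 0.56655655 -0.33017432  0.039     ]
len 0.12668803192222203 yaw 4.154551348804242 wid 0.06610350328559055 yaw2 6.061072160746497
W (364, 260, 23, 51) (array([483.6, -90.4]), array([ 46.7, 106.5]), np.float32(178.2))
W (253, 255, 29, 50) (array([499.6, 137.6]), array([ 57.6, 104.9]), np.float32(177.4))
W (313, 243, 22, 50) (array([523. ,  17.8]), array([ 44.8, 105.3]), np.float32(178.9))
plug [401.5 286.6] [0.5466 0.1687 0.045 ]
plug [403.5 271.3] [0.5016 0.1431 0.045 ]
plug [349.2 268.7] [0.5686 0.0549 0.045 ]
plug [350.1 253.9] [0.5253 0.0218 0.045 ]
plug [324.7 242.8] [ 0.5285 -0.0487  0.045 ]
plug [395.4 230. ] [0.3768 0.0366 0.045 ]
plug [324.9 229.5] [ 0.4853 -0.0871  0.045 ]
```

```bash
python3 - <<'E'
from h import *
im=cv2.imread("pics/top0.png"); g=im.max(2); sat=im.max(2).astype(int)-im.min(2)
dark=((g<115)&(sat<30)).astype(np.uint8)*255; dark=cv2.morphologyEx(dark,cv2.MORPH_OPEN,np.ones((3,3)))
for box in((255,253,285,303),(312,242,336,292),(362,259,388,311)):
    m=dark[box[1]:box[3],box[0]:box[2]]; v,u=np.nonzero(m)
    P=np.array([ray("top",(a+box[0],b+box[1]),.025)[:2] for a,b in zip(u,v)]); mu,ev=cv2.PCACompute(P,None)
    print(mu.round(4),"yaw",np.degrees(np.arctan(ev[0][1]/ev[0][0])))
E
python3 -m handwheel '[{"linear":[0.745,0.976,0],"rotation":[0,0,-0.2],"grip":1},{"linear":[0.745,0.976,0],"rotation":[0,0,-0.2],"grip":1},{"linear":[0.745,0.976,0],"rotation":[0,0,-0.2],"grip":1},{"linear":[0.745,0.976,0],"rotation":[0,0,-0.2],"grip":1},{"linear":[0.745,0.976,0],"rotation":[0,0,-0.2],"grip":1}]' 30
python3 -m handwheel '[{"linear":[0.745,0.976,0],"rotation":[0,0,0],"grip":1},{"linear":[0.745,0.976,0],"rotation":[0,0,0],"grip":1},{"linear":[0.745,0.976,0],"rotation":[0,0,0],"grip":1},{"linear":[0.745,0.976,0],"rotation":[0,0,0],"grip":1},{"linear":[0.745,0.976,0],"rotation":[0,0,0],"grip":1}]'
```

```text
time: 0.52
position: [0.2649, -0.378, 0.2479]
ee_rot: [-0.002, 1.0, -0.017, 0.0]
ft_force: [-0.5, -0.5, -1.3]
finger_gap: 0.997
gripper_force: 0.0
time: 0.93
position: [0.3765, -0.2319, 0.2481]
ee_rot: [-0.001, 1.0, -0.016, 0.0]
ft_force: [-0.1, -0.6, -0.2]
finger_gap: 0.999
gripper_force: 0.0Traceback (most recent call last):
  File "<stdin>", line 6, in <module>
  File "h.py", line 4, in ray
    p=optics.camera_params(n);K,R,t=[np.array(p[k]) for k in("camera_matrix","R","t")]
ValueError: time passes only in moves, steps and waits
```

```bash
sed -i 's/^def ray/_c={}\ndef par(n):\n    if n not in _c: _c[n]=optics.camera_params(n)\n    return _c[n]\ndef ray/; s/p=optics.camera_params(n);/p=par(n);/' h.py
python3 - <<'E'
from h import *
im=cv2.imread("pics/top0.png"); g=im.max(2); sat=im.max(2).astype(int)-im.min(2)
dark=((g<115)&(sat<30)).astype(np.uint8)*255; dark=cv2.morphologyEx(dark,cv2.MORPH_OPEN,np.ones((3,3)))
for box in((255,253,285,303),(312,242,336,292),(362,259,388,311)):
    m=dark[box[1]:box[3],box[0]:box[2]]; v,u=np.nonzero(m)
    P=np.array([ray("top",(a+box[0],b+box[1]),.025)[:2] for a,b in zip(u,v)]); mu,ev=cv2.PCACompute(P,None)
    print(mu.round(4),"yaw",np.degrees(np.arctan(ev[0][1]/ev[0][0])))
E
python3 -m handwheel '[{"linear":[0.73,0.95,-0.7],"rotation":[0,0,0],"grip":1},{"linear":[0.73,0.95,-0.7],"rotation":[0,0,0],"grip":1},{"linear":[0.73,0.95,-0.7],"rotation":[0,0,0],"grip":1},{"linear":[0.73,0.95,-0.7],"rotation":[0,0,0],"grip":1},{"linear":[0.73,0.95,-0.7],"rotation":[0,0,0],"grip":1},{"linear":[0.73,0.95,-0.7],"rotation":[0,0,0],"grip":1},{"linear":[0.73,0.95,-0.7],"rotation":[0,0,0],"grip":1}]'
```

```text
[[0.5028 0.1382]] yaw -9.846897495298501
[[0.5252 0.0172]] yaw -1.5673511488346215
[[ 0.485  -0.0905]] yaw -1.6219233148531138
time: 1.52
position: [0.4839, -0.0913, 0.1415]
ee_rot: [-0.001, 1.0, -0.016, -0.002]
ft_force: [-0.4, 0.2, -0.0]
finger_gap: 0.998
gripper_force: 0.0
```

```bash

python3 -m handwheel '[{"linear":[0,0,-0.25],"rotation":[0,0,0],"grip":1},{"linear":[0,0,-0.5],"rotation":[0,0,0],"grip":1},{"linear":[0,0,-0.65],"rotation":[0,0,0],"grip":1},{"linear":[0,0,-0.75],"rotation":[0,0,0],"grip":1},{"linear":[0,0,-0.75],"rotation":[0,0,0],"grip":1},{"linear":[0,0,-0.75],"rotation":[0,0,0],"grip":-1},{"linear":[0,0,-0.75],"rotation":[0,0,0],"grip":-1},{"linear":[0,0,-0.75],"rotation":[0,0,0],"grip":-1},{"linear":[0,0,-0.75],"rotation":[0,0,0],"grip":-1},{"linear":[0,0,-0.75],"rotation":[0,0,0],"grip":-1},{"linear":[0,0,-0.75],"rotation":[0,0,0],"grip":-1},{"linear":[0,0,-0.75],"rotation":[0,0,0],"grip":-1}]' 40
python3 -m handwheel '[{"linear":[0,0,0.1],"rotation":[0,0,0],"grip":-1},{"linear":[0,0,0.2],"rotation":[0,0,0],"grip":-1},{"linear":[0,0,0.3],"rotation":[0,0,0],"grip":-1},{"linear":[0,0,0.4],"rotation":[0,0,0],"grip":-1},{"linear":[0,0,0.4],"rotation":[0,0,0],"grip":-1},{"linear":[0,0,0.4],"rotation":[0,0,0],"grip":-1},{"linear":[0,0,0.4],"rotation":[0,0,0],"grip":-1},{"linear":[0,0,0.4],"rotation":[0,0,0],"grip":-1}]'
```

```text
time: 2.52
position: [0.4854, -0.0933, 0.0328]
ee_rot: [0.0, 1.0, -0.018, 0.002]
ft_force: [0.2, 4.6, 7.2]
finger_gap: 0.533
gripper_force: 42.8
time: 3.18
position: [0.4834, -0.0931, 0.0897]
ee_rot: [-0.0, 1.0, -0.018, -0.001]
ft_force: [-0.0, -0.1, -7.8]
finger_gap: 0.532
gripper_force: 45.1
```

```bash

python3 -m handwheel '[{"linear":[0.07,-0.2,0.27],"rotation":[0,0,0.07],"grip":-1},{"linear":[0.14,-0.4,0.27],"rotation":[0,0,0.07],"grip":-1},{"linear":[0.21,-0.6,0.27],"rotation":[0,0,0.07],"grip":-1},{"linear":[0.27,-0.79,0.27],"rotation":[0,0,0.07],"grip":-1}]'
python3 -m handwheel '[{"linear":[0.07,-0.2,0],"rotation":[0,0,0],"grip":-1},{"linear":[0.14,-0.4,0],"rotation":[0,0,0],"grip":-1},{"linear":[0.21,-0.6,0],"rotation":[0,0,0],"grip":-1},{"linear":[0.27,-0.79,0],"rotation":[0,0,0],"grip":-1},{"linear":[0.27,-0.79,0],"rotation":[0,0,0],"grip":-1},{"linear":[0.27,-0.79,0],"rotation":[0,0,0],"grip":-1},{"linear":[0.27,-0.79,0],"rotation":[0,0,0],"grip":-1}]'
python3 - <<'E'
from h import *
for i in range(2):
    s=sensors.read_state(); print(s["time"],s["position"].round(4),s["ee_rot"].round(4),s["ft_force"].round(2))
f=lambda x,y:((x+.5)/4-.5+425,(y+160.5)/4-.5+120)
for a,b in(((90,190),(145,565)),((315,190),(383,545)),((232,535),(345,520))):
    for z in(.015,.03):
        d=ray("top",f(*a),z)-ray("top",f(*b),z); print(z,np.degrees(np.arctan(d[1]/d[0])))
im=optics.camera("top");cv2.imwrite("pics/t1.png",im[:,:,::-1]);im2=optics.camera("scene");cv2.imwrite("pics/s1.png",im2[:,:,::-1])
c=cv2.resize(im[140:320,410:560,::-1],None,fx=3.3,fy=3.3,interpolation=cv2.INTER_CUBIC);d=cv2.resize(im2[120:290,110:310,::-1],None,fx=3.5,fy=3.5,interpolation=cv2.INTER_CUBIC)[:, :700]
cv2.imwrite("pics/s1c.png",d)
s=sensors.read_state(); print(s["time"],s["position"].round(4),s["ee_rot"].round(4),s["ft_force"].round(2))
E
```

```text
time: 3.52
position: [0.5257, -0.2137, 0.1313]
ee_rot: [0.0, 0.999, 0.038, 0.0]
ft_force: [-0.3, -0.1, -7.7]
finger_gap: 0.529
gripper_force: 46.1
time: 4.1
position: [0.5643, -0.3296, 0.1292]
ee_rot: [-0.002, 0.999, 0.037, -0.002]
ft_force: [-0.6, 0.7, -7.7]
finger_gap: 0.532
gripper_force: 46.5
4.1 [ 0.5643 -0.3296  0.1292] [-0.0016  0.9993  0.037  -0.0015] [-0.56  0.69 -7.72]
4.1 [ 0.5643 -0.3296  0.1292] [-0.0016  0.9993  0.037  -0.0015] [-0.56  0.69 -7.72]
0.015 4.59642615709232
0.03 4.596426157092321
0.015 5.944397607777569
0.03 5.944397607777584
0.015 -83.56369305961611
0.03 -83.56369305961613
4.2 [ 0.5646 -0.329   0.1301] [-0.0011  0.9993  0.0376 -0.001 ] [-0.32 -0.23 -6.92]
```

View pics/s1c.png

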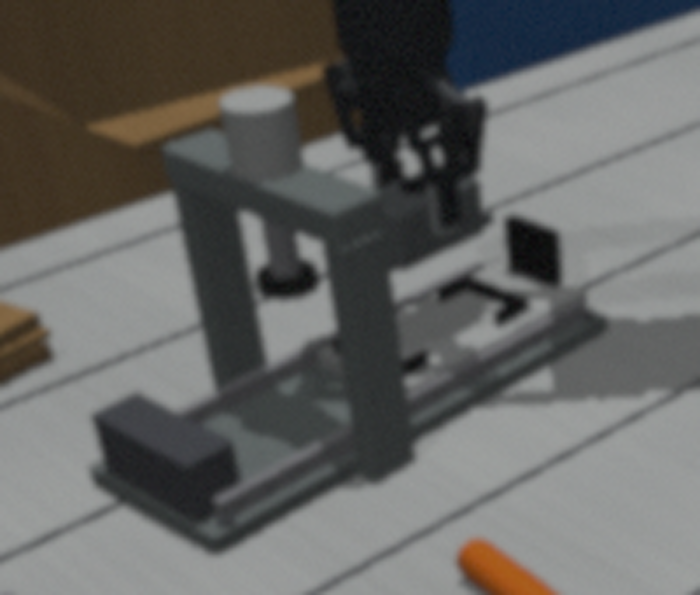

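```bash
python3 - <<'E'
from h import *
f=lambda x,y:((x+.5)/3.5-.5+110,(y+.5)/3.5-.5+120)
for p,z in(((443,282),.039),((522,303),.039),((507,217),.075),((558,235),.075)): print(p,ray("scene",f(*p),z).round(4))
im=cv2.imread("pics/t1.png");c=cv2.resize(im[190:310,440:540],None,fx=5,fy=5,interpolation=cv2.INTER_CUBIC);cv2.imwrite("pics/t1c.png",c)
E
```

```text
(443, 282) [ 0.5226 -0.3668  0.039 ]
(522, 303) [ 0.5051 -0.2975  0.039 ]
(507, 217) [ 0.464  -0.3572  0.075 ]
(558, 235) [ 0.4592 -0.3054  0.075 ]
```

View pics/t1c.png

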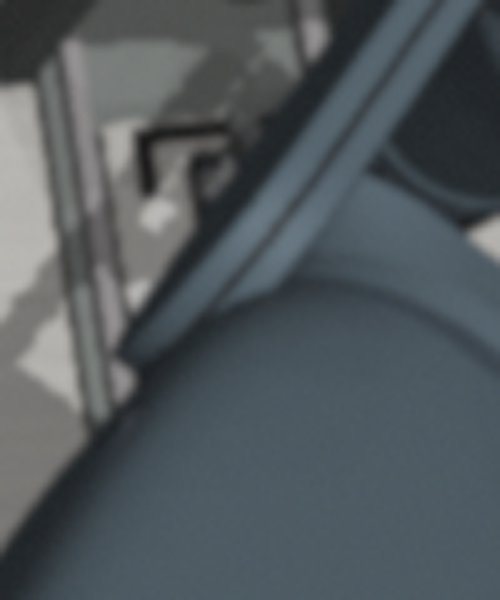

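The top view is blocked by the arm; only the far bracket corner at (140,130) is visible. I'll go down to just above the locators and look from the scene side.

```bash

python3 -m handwheel '[{"linear":[0,0,-0.12],"rotation":[0,0,0.011],"grip":-1},{"linear":[0,0,-0.24],"rotation":[0,0,0.011],"grip":-1},{"linear":[0,0,-0.33],"rotation":[0,0,0.011],"grip":-1},{"linear":[0,0,-0.36],"rotation":[0,0,0.011],"grip":-1},{"linear":[0,0,-0.36],"rotation":[0,0,0.011],"grip":-1},{"linear":[0,0,-0.36],"rotation":[0,0,0.011],"grip":-1}]'
python3 - <<'E'
from h import *
im2=optics.camera("scene");cv2.imwrite("pics/s2.png",im2[:,:,::-1])
d=cv2.resize(im2[160:250,185:305,::-1],None,fx=6.5,fy=6.5,interpolation=cv2.INTER_CUBIC)
cv2.imwrite("pics/s2c.png",d)
E
```

```text
time: 4.7
position: [0.5656, -0.3299, 0.0778]
ee_rot: [0.0, 0.999, 0.046, 0.0]
ft_force: [1.0, -0.2, -7.3]
finger_gap: 0.531
gripper_force: 46.4
```

View pics/s2c.png

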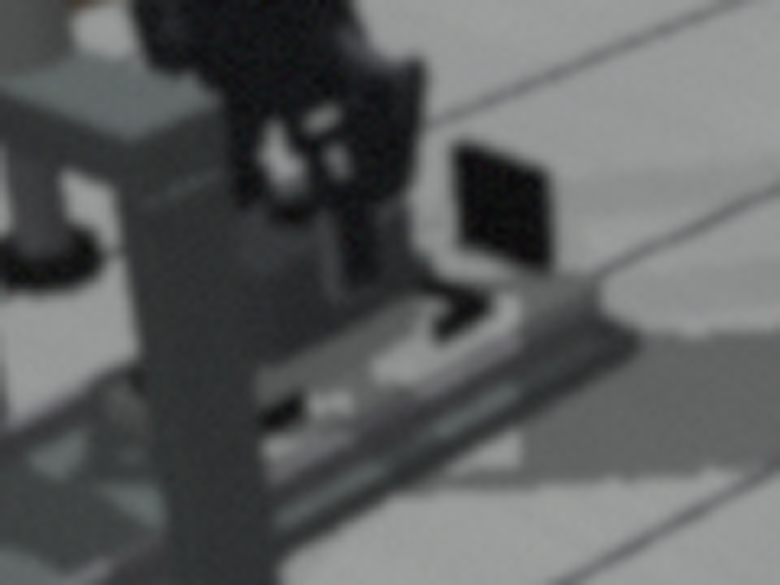

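The held weight's lower +y edge runs from (265,365) to (415,300). The +y locator arms are at (440,335) to (495,300) near and (265,425) to (300,400) far.

```bash
python3 - <<'E'
from h import *
f=lambda x,y:((x+.5)/6.5-.5+185,(y+.5)/6.5-.5+160)
a=np.radians(5.3);R=np.array([[np.cos(a),np.sin(a)],[-np.sin(a),np.cos(a)]])
c0=np.array([.5656,-.3299])
for n,p,z in(("wt",(265,365),.046),("wt",(415,300),.046),("near corner out",(495,297),.039),("near tip top",(432,328),.039),("near tip bot",(437,342),.029),("far tip top",(302,393),.039),("far tip bot",(302,408),.029),("handle top R",(550,172),.075),("handle top L",(455,142),.075)):
    P=ray("scene",f(*p),z)[:2]; print(n,P.round(4),"slide frame rel TCP mm",((R@(P-c0))*1000).round(1))
E
```

```text
wt [ 0.601  -0.3104] slide frame rel TCP mm [37.1 16.2]
wt [ 0.5294 -0.3086] slide frame rel TCP mm [-34.1  24.5]
near corner out [ 0.4983 -0.2977] slide frame rel TCP mm [-64.1  38.3]
near tip top [ 0.5318 -0.2965] slide frame rel TCP mm [-30.5  36.4]
near tip bot [ 0.5266 -0.301 ] slide frame rel TCP mm [-36.2  32.4]
far tip top [ 0.5979 -0.2935] slide frame rel TCP mm [35.5 33.3]
far tip bot [ 0.5948 -0.2992] slide frame rel TCP mm [31.9 27.9]
handle top R [ 0.456  -0.3085] slide frame rel TCP mm [-107.1   31.4]
handle top L [ 0.463  -0.3581] slide frame rel TCP mm [-104.8  -18.6]
```

```bash

python3 -m handwheel '[{"linear":[-0.007,0.017,0],"rotation":[0,0,0],"grip":-1},{"linear":[-0.007,0.017,-0.03],"rotation":[0,0,0],"grip":-1},{"linear":[-0.007,0.017,-0.055],"rotation":[0,0,0],"grip":-1},{"linear":[-0.007,0.017,-0.08],"rotation":[0,0,0],"grip":-1},{"linear":[-0.007,0.017,-0.08],"rotation":[0,0,0],"grip":-1},{"linear":[-0.007,0.017,-0.08],"rotation":[0,0,0],"grip":-1}]'
```

```text
time: 5.25
position: [0.564, -0.3277, 0.0648]
ee_rot: [-0.0, 0.999, 0.046, -0.0]
ft_force: [0.8, -0.9, -8.3]
finger_gap: 0.529
gripper_force: 46.5
```

```bash

python3 -m handwheel '[{"linear":[0,0,-0.015],"rotation":[0,0,0],"grip":-1},{"linear":[0,0,-0.03],"rotation":[0,0,0],"grip":-1},{"linear":[0,0,-0.03],"rotation":[0,0,0],"grip":-1},{"linear":[0,0,-0.03],"rotation":[0,0,0],"grip":-1}]'
```

```text
time: 5.58
position: [0.5649, -0.3282, 0.0619]
ee_rot: [0.0, 0.999, 0.046, 0.001]
ft_force: [-1.5, 1.2, 1.6]
finger_gap: 0.528
gripper_force: 47.5
```

```bash

python3 -m handwheel '[{"linear":[0,0,0],"rotation":[0,0,0],"grip":0.3},{"linear":[0,0,0],"rotation":[0,0,0],"grip":0.6},{"linear":[0,0,0],"rotation":[0,0,0],"grip":0.6},{"linear":[0,0,0],"rotation":[0,0,0],"grip":0.6},{"linear":[0,0,0.1],"rotation":[0,0,0],"grip":0.6},{"linear":[0,0,0.3],"rotation":[0,0,0],"grip":0.6},{"linear":[0,0,0.5],"rotation":[0,0,0],"grip":0.6},{"linear":[0,0,0.75],"rotation":[0,0,0],"grip":0.6},{"linear":[0,0,0.75],"rotation":[0,0,0],"grip":0.6},{"linear":[0,0,0.75],"rotation":[0,0,0],"grip":0.6}]'
python3 - <<'E'
from h import *
im2=optics.camera("scene")[:,:,::-1];im=optics.camera("top")[:,:,::-1]
cv2.imwrite("pics/s3.png",im2);cv2.imwrite("pics/t3.png",im)
d=cv2.resize(im2[160:250,185:305],(780,585),interpolation=cv2.INTER_CUBIC)
cv2.imwrite("pics/s3c.png",d)
E
```

```text
time: 6.42
position: [0.5658, -0.3292, 0.1768]
ee_rot: [0.002, 0.999, 0.046, 0.003]
ft_force: [-0.1, 0.5, -0.9]
finger_gap: 0.797
gripper_force: 0.0
```

View pics/s3c.png

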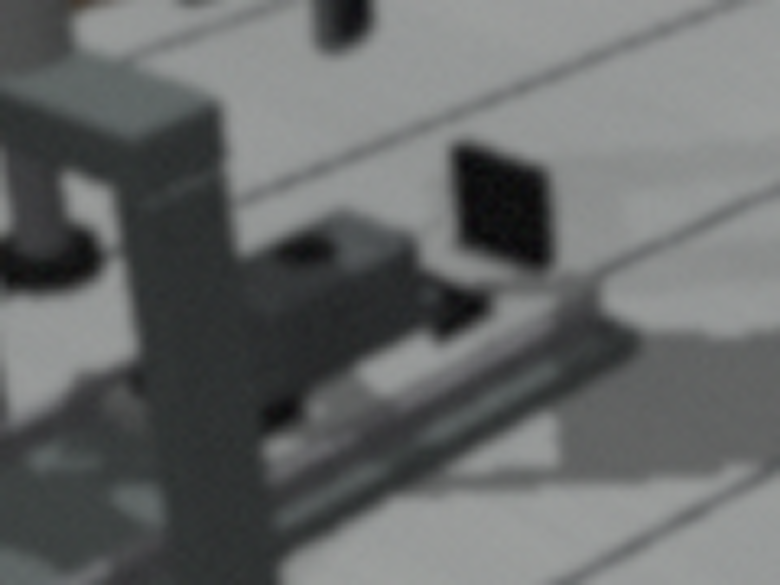

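The weight sits flat between the locators. Next I'll move behind the handle with the gripper shut.

```bash

python3 -m handwheel '[{"linear":[-0.25,-0.02,0],"rotation":[0,0,0],"grip":-1},{"linear":[-0.5,-0.04,0],"rotation":[0,0,0],"grip":-1},{"linear":[-0.75,-0.06,0],"rotation":[0,0,0],"grip":-1},{"linear":[-1,-0.08,0],"rotation":[0,0,0],"grip":-1},{"linear":[-1,-0.08,0],"rotation":[0,0,0],"grip":-1},{"linear":[-1,-0.08,0],"rotation":[0,0,0],"grip":-1}]'
python3 -m handwheel '[{"linear":[-0.03,0,-0.25],"rotation":[0,0,0],"grip":-1},{"linear":[-0.03,0,-0.5],"rotation":[0,0,0],"grip":-1},{"linear":[-0.03,0,-0.71],"rotation":[0,0,0],"grip":-1},{"linear":[-0.03,0,-0.71],"rotation":[0,0,0],"grip":-1},{"linear":[-0.03,0,-0.71],"rotation":[0,0,0],"grip":-1}]'
python3 -m handwheel '[{"linear":[0.07,0.006,0],"rotation":[0,0,0],"grip":-1},{"linear":[0.13,0.012,0],"rotation":[0,0,0],"grip":-1},{"linear":[0.16,0.015,0],"rotation":[0,0,0],"grip":-1},{"linear":[0.19,0.018,0],"rotation":[0,0,0],"grip":-1},{"linear":[0.22,0.02,0],"rotation":[0,0,0],"grip":-1},{"linear":[0.22,0.02,0],"rotation":[0,0,0],"grip":-1}]'
```

```text
time: 7.02
position: [0.4122, -0.3394, 0.1719]
ee_rot: [-0.001, 0.999, 0.044, -0.001]
ft_force: [0.6, -0.4, 0.6]
finger_gap: 0.003
gripper_force: 0.0
time: 7.43
position: [0.4097, -0.3386, 0.0649]
ee_rot: [-0.002, 0.999, 0.046, -0.001]
ft_force: [0.2, 0.4, 0.5]
finger_gap: -0.001
gripper_force: 0.0
time: 7.93
position: [0.444, -0.3371, 0.0676]
ee_rot: [0.001, 0.999, 0.046, 0.001]
ft_force: [0.6, 0.1, 0.5]
finger_gap: 0.004
gripper_force: 0.0
```

```bash

python3 -m handwheel '[{"linear":[0.03,0.003,0],"rotation":[0,0,0],"grip":-1},{"linear":[0.07,0.007,0],"rotation":[0,0,0],"grip":-1},{"linear":[0.13,0.012,0],"rotation":[0,0,0],"grip":-1},{"linear":[0.2,0.019,0],"rotation":[0,0,0],"grip":-1},{"linear":[0.27,0.025,0],"rotation":[0,0,0],"grip":-1},{"linear":[0.34,0.032,0],"rotation":[0,0,0],"grip":-1},{"linear":[0.41,0.038,0],"rotation":[0,0,0],"grip":-1},{"linear":[0.48,0.045,0],"rotation":[0,0,0],"grip":-1},{"linear":[0.55,0.051,0],"rotation":[0,0,0],"grip":-1},{"linear":[0.6,0.056,0],"rotation":[0,0,0],"grip":-1},{"linear":[0.64,0.06,0],"rotation":[0,0,0],"grip":-1},{"linear":[0.66,0.062,0],"rotation":[0,0,0],"grip":-1}]'
python3 -m handwheel '[{"linear":[0.013,0.001,0],"rotation":[0,0,0],"grip":-1},{"linear":[0.026,0.002,0],"rotation":[0,0,0],"grip":-1}]'
```

```text
time: 8.93
position: [0.5428, -0.3273, 0.0665]
ee_rot: [-0.0, 0.999, 0.046, 0.0]
ft_force: [-3.1, -1.7, 1.7]
finger_gap: 0.003
gripper_force: 1.7
time: 9.1
position: [0.5456, -0.3271, 0.0666]
ee_rot: [-0.0, 0.999, 0.046, -0.0]
ft_force: [-3.1, -2.1, 1.3]
finger_gap: 0.002
gripper_force: 1.6
```

```bash

python3 -m handwheel '[{"linear":[0.01,0.001,0],"rotation":[0,0,0],"grip":-1},{"linear":[0.02,0.002,0],"rotation":[0,0,0],"grip":-1},{"linear":[0.03,0.003,0],"rotation":[0,0,0],"grip":-1},{"linear":[0.04,0.004,0],"rotation":[0,0,0],"grip":-1}]'
```

```text
time: 9.43
position: [0.5515, -0.3266, 0.0666]
ee_rot: [-0.0, 0.999, 0.046, -0.0]
ft_force: [-3.2, -2.0, -0.4]
finger_gap: 0.003
gripper_force: 1.6
```

```bash

python3 -m handwheel '[{"linear":[0.01,0.001,0],"rotation":[0,0,0],"grip":-1},{"linear":[0.02,0.002,0],"rotation":[0,0,0],"grip":-1},{"linear":[0.03,0.003,0],"rotation":[0,0,0],"grip":-1}]'
```

```text
time: 9.68
position: [0.5562, -0.3262, 0.0666]
ee_rot: [-0.0, 0.999, 0.046, -0.0]
ft_force: [-3.0, -1.5, -1.1]
finger_gap: -0.005
gripper_force: 1.6
```

```bash

python3 -m handwheel '[{"linear":[0.01,0.001,0],"rotation":[0,0,0],"grip":-1},{"linear":[0.02,0.002,0],"rotation":[0,0,0],"grip":-1},{"linear":[0.03,0.003,0],"rotation":[0,0,0],"grip":-1},{"linear":[0.04,0.004,0],"rotation":[0,0,0],"grip":-1}]'
```

```text
time: 10.02
position: [0.5567, -0.3261, 0.0666]
ee_rot: [-0.001, 0.999, 0.046, -0.006]
ft_force: [-26.9, -4.9, 11.0]
finger_gap: 0.001
gripper_force: 13.9
```

The stop is felt at 27 N, so I'm backing off and heading for the middle weight.

```bash

python3 -m handwheel '[{"linear":[-0.06,-0.006,0],"rotation":[0,0,0],"grip":-1},{"linear":[-0.2,-0.02,0],"rotation":[0,0,0],"grip":-1},{"linear":[-0.35,-0.03,0.2],"rotation":[0,0,0],"grip":-1},{"linear":[-0.35,-0.03,0.5],"rotation":[0,0,0],"grip":0.5},{"linear":[-0.35,0.2,0.6],"rotation":[0,0,-0.076],"grip":1},{"linear":[-0.35,0.45,0.6],"rotation":[0,0,-0.076],"grip":1},{"linear":[-0.35,0.7,0.6],"rotation":[0,0,-0.076],"grip":1},{"linear":[-0.35,0.95,0.6],"rotation":[0,0,-0.076],"grip":1}]'
python3 -m handwheel '[{"linear":[0,0.25,0],"rotation":[0,0,0],"grip":1},{"linear":[0.04,0.5,0],"rotation":[0,0,0],"grip":1},{"linear":[0.08,0.75,0],"rotation":[0,0,0],"grip":1},{"linear":[0.1,1,0],"rotation":[0,0,0],"grip":1},{"linear":[0.1,1,0],"rotation":[0,0,0],"grip":1},{"linear":[0.1,1,0],"rotation":[0,0,0],"grip":1}]'
python3 - <<'E'
from h import *
im2=optics.camera("scene")[:,:,::-1];cv2.imwrite("pics/s4.png",im2)
cv2.imwrite("pics/s4c.png",cv2.resize(im2[120:330,110:360],(750,600)[:2],interpolation=cv2.INTER_CUBIC))
print(sensors.read_state()["position"])
E
```

```text
time: 10.68
position: [0.5107, -0.1817, 0.158]
ee_rot: [0.0, 1.0, -0.014, 0.002]
ft_force: [0.7, 0.0, -0.1]
finger_gap: 0.706
gripper_force: 0.0
time: 11.18
position: [0.5254, -0.0305, 0.1573]
ee_rot: [-0.0, 1.0, -0.011, 0.001]
ft_force: [-1.2, -0.7, 0.2]
finger_gap: 1.001
gripper_force: 0.0
[ 0.52541952 -0.03209777  0.15724333]
```

View pics/s4c.png

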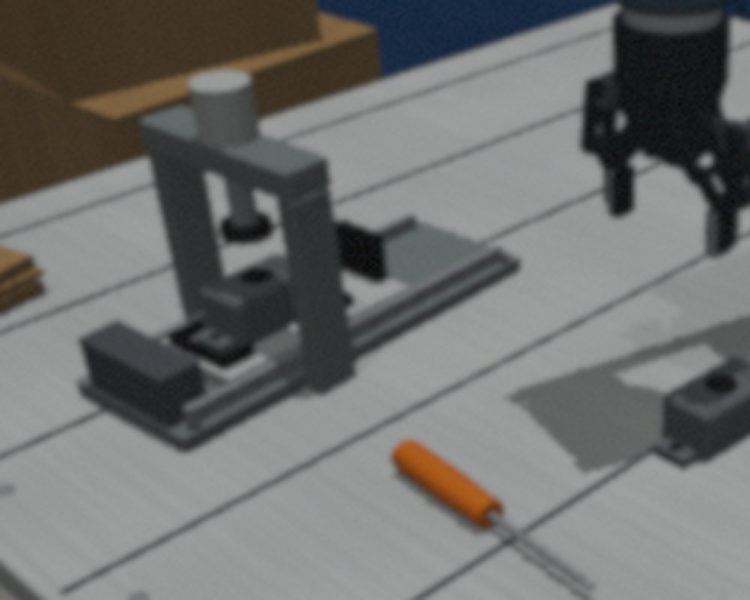

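The carriage is in under the ram, with the weight flat in its cradle. Next I'll grasp the middle weight.

```bash

python3 -m handwheel '[{"linear":[0.005,0.25,0],"rotation":[0,0,0],"grip":1},{"linear":[0.005,0.333,-0.2],"rotation":[0,0,0],"grip":1},{"linear":[0.005,0.333,-0.45],"rotation":[0,0,0],"grip":1},{"linear":[0.005,0.333,-0.65],"rotation":[0,0,0],"grip":1},{"linear":[0.005,0.333,-0.8],"rotation":[0,0,0],"grip":1},{"linear":[0.005,0.333,-0.84],"rotation":[0,0,0],"grip":1},{"linear":[0.005,0.333,-0.84],"rotation":[0,0,0],"grip":-1},{"linear":[0.005,0.333,-0.84],"rotation":[0,0,0],"grip":-1},{"linear":[0.005,0.333,-0.84],"rotation":[0,0,0],"grip":-1},{"linear":[0.005,0.333,-0.84],"rotation":[0,0,0],"grip":-1},{"linear":[0.005,0.333,-0.84],"rotation":[0,0,0],"grip":-1},{"linear":[0.005,0.333,-0.84],"rotation":[0,0,0],"grip":-1}]' 40
python3 -m handwheel '[{"linear":[0,0,0.15],"rotation":[0,0,0],"grip":-1},{"linear":[0,0,0.3],"rotation":[0,0,0],"grip":-1},{"linear":[0,0,0.5],"rotation":[0,0,0],"grip":-1},{"linear":[0,0,0.75],"rotation":[0,0,0],"grip":-1},{"linear":[0,0,0.75],"rotation":[0,0,0],"grip":-1},{"linear":[0,0,0.75],"rotation":[0,0,0],"grip":-1}]'
```

```text
time: 12.23
position: [0.5272, 0.0163, 0.0328]
ee_rot: [0.0, 1.0, -0.014, 0.002]
ft_force: [-0.7, -2.0, 6.7]
finger_gap: 0.527
gripper_force: 43.1
time: 12.73
position: [0.5272, 0.0165, 0.1462]
ee_rot: [0.001, 1.0, -0.014, 0.003]
ft_force: [-1.3, -1.8, -2.0]
finger_gap: 0.532
gripper_force: 42.2
```

```bash

python3 -m handwheel '[{"linear":[0.06,0.2,0],"rotation":[0,0,0.55],"grip":-1},{"linear":[0.06,0.4,0],"rotation":[0,0,0.55],"grip":-1},{"linear":[0.06,0.6,0],"rotation":[0,0,0.55],"grip":-1},{"linear":[0.06,0.8,0],"rotation":[0,0,0.55],"grip":-1},{"linear":[0.06,0.8,0],"rotation":[0,0,0.55],"grip":-1},{"linear":[0.06,0.8,0],"rotation":[0,0,0.55],"grip":-1},{"linear":[0.06,0.8,0],"rotation":[0,0,0.55],"grip":-1},{"linear":[0.06,0.8,0],"rotation":[0,0,0.55],"grip":-1}]'
python3 -m handwheel '[{"linear":[0.06,0.2,0],"rotation":[0,0,0.55],"grip":-1},{"linear":[0.06,0.4,0],"rotation":[0,0,0.55],"grip":-1},{"linear":[0.06,0.6,0],"rotation":[0,0,0.55],"grip":-1},{"linear":[0.06,0.8,0],"rotation":[0,0,0.55],"grip":-1},{"linear":[0.06,0.8,0],"rotation":[0,0,0.55],"grip":-1},{"linear":[0.06,0.8,0],"rotation":[0,0,0.55],"grip":-1},{"linear":[0.06,0.8,0],"rotation":[0,0,0.55],"grip":-1},{"linear":[0.06,0.8,0],"rotation":[0,0,0.55],"grip":-1}]'
python3 -m handwheel '[{"linear":[0.05,0.25,0],"rotation":[0,0,0],"grip":-1},{"linear":[0.05,0.5,0],"rotation":[0,0,0],"grip":-1},{"linear":[0.05,0.7,0],"rotation":[0,0,0],"grip":-1},{"linear":[0.05,0.82,0],"rotation":[0,0,0],"grip":-1},{"linear":[0.05,0.82,0],"rotation":[0,0,0],"grip":-1},{"linear":[0.05,0.82,0],"rotation":[0,0,0],"grip":-1},{"linear":[0.05,0.82,0],"rotation":[0,0,0],"grip":-1}]'
```

```text
time: 13.4
position: [0.5332, 0.1371, 0.1417]
ee_rot: [-0.001, 0.913, 0.408, -0.002]
ft_force: [0.4, -0.2, -0.5]
finger_gap: 0.533
gripper_force: 42.2
time: 14.07
position: [0.5426, 0.2567, 0.142]
ee_rot: [-0.001, 0.66, 0.752, -0.001]
ft_force: [0.2, -0.2, -1.8]
finger_gap: 0.534
gripper_force: 42.2
time: 14.65
position: [0.5506, 0.3789, 0.1424]
ee_rot: [-0.0, 0.661, 0.75, -0.001]
ft_force: [-0.5, -1.0, -0.9]
finger_gap: 0.53
gripper_force: 42.1
```

```bash

python3 -m handwheel '[{"linear":[0,0,-0.2],"rotation":[0,0,0],"grip":-1},{"linear":[0,0,-0.4],"rotation":[0,0,0],"grip":-1},{"linear":[0,0,-0.55],"rotation":[0,0,0],"grip":-1},{"linear":[0,0,-0.64],"rotation":[0,0,0],"grip":-1},{"linear":[0,0,-0.67],"rotation":[0,0,0],"grip":-1},{"linear":[0,0,-0.69],"rotation":[0,0,0],"grip":-1},{"linear":[0,0,-0.7],"rotation":[0,0,0],"grip":-1},{"linear":[0,0,-0.7],"rotation":[0,0,0],"grip":-1}]'
```

```text
time: 15.32
position: [0.5518, 0.3796, 0.0393]
ee_rot: [0.0, 0.66, 0.751, 0.001]
ft_force: [-0.2, -0.3, -2.0]
finger_gap: 0.528
gripper_force: 42.2
```

```bash

python3 -m handwheel '[{"linear":[0,0,-0.015],"rotation":[0,0,0],"grip":-1},{"linear":[0,0,-0.02],"rotation":[0,0,0],"grip":-1},{"linear":[0,0,-0.02],"rotation":[0,0,0],"grip":0.2},{"linear":[0,0,-0.02],"rotation":[0,0,0],"grip":0.5},{"linear":[0,0,-0.02],"rotation":[0,0,0],"grip":0.5},{"linear":[0,0,-0.02],"rotation":[0,0,0],"grip":0.5},{"linear":[0,0,0.1],"rotation":[0,0,0],"grip":0.5},{"linear":[0,0,0.3],"rotation":[0,0,0],"grip":0.5},{"linear":[0,0,0.55],"rotation":[0,0,0],"grip":0.5},{"linear":[0,0,0.75],"rotation":[0,0,0],"grip":0.5}]'
python3 -m handwheel '[{"linear":[-0.16,-0.2,0],"rotation":[0,0,0.809],"grip":1},{"linear":[-0.16,-0.4,0],"rotation":[0,0,0.809],"grip":1},{"linear":[-0.16,-0.6,0],"rotation":[0,0,0.809],"grip":1},{"linear":[-0.16,-0.8,0],"rotation":[0,0,0.809],"grip":1},{"linear":[-0.16,-0.8,0],"rotation":[0,0,0.809],"grip":1},{"linear":[-0.16,-0.8,0],"rotation":[0,0,0.809],"grip":1},{"linear":[-0.16,-0.8,0],"rotation":[0,0,0.809],"grip":1},{"linear":[-0.16,-0.8,0],"rotation":[0,0,0.809],"grip":1},{"linear":[-0.16,-0.8,0],"rotation":[0,0,0.809],"grip":1},{"linear":[-0.16,-0.8,0],"rotation":[0,0,0.809],"grip":1},{"linear":[-0.16,-0.8,0],"rotation":[0,0,0.809],"grip":1},{"linear":[-0.16,-0.8,0],"rotation":[0,0,0.809],"grip":1}]'
python3 -m handwheel '[{"linear":[-0.16,-0.2,0],"rotation":[0,0,0],"grip":1},{"linear":[-0.16,-0.4,0],"rotation":[0,0,0],"grip":1},{"linear":[-0.16,-0.6,0],"rotation":[0,0,0],"grip":1},{"linear":[-0.16,-0.8,0],"rotation":[0,0,0],"grip":1},{"linear":[-0.16,-0.8,0],"rotation":[0,0,0],"grip":1},{"linear":[-0.16,-0.8,0],"rotation":[0,0,0],"grip":1}]'
python3 - <<'E'
from h import *
im2=optics.camera("scene")[:,:,::-1];cv2.imwrite("pics/s5.png",im2)
cv2.imwrite("pics/s5c.png",cv2.resize(im2[180:420,300:620],(800,600),interpolation=cv2.INTER_CUBIC))
s=sensors.read_state();print(s["position"],s["joint_pos"])
E
```

```text
time: 16.15
position: [0.5511, 0.3799, 0.1527]
ee_rot: [0.0, 0.66, 0.751, 0.0]
ft_force: [0.5, 0.8, 0.6]
finger_gap: 0.754
gripper_force: 0.0
time: 17.15
position: [0.527, 0.2598, 0.1508]
ee_rot: [0.0, 0.086, 0.996, -0.0]
ft_force: [-0.7, -1.5, -0.2]
finger_gap: 1.002
gripper_force: 0.0
time: 17.65
position: [0.5032, 0.1386, 0.151]
ee_rot: [0.0, 0.088, 0.996, 0.0]
ft_force: [-0.1, 1.1, -0.3]
finger_gap: 1.0
gripper_force: 0.0
[0.50317991 0.13955966 0.15099276] [ 5.64588829e-02  2.96781215e-01  1.73831825e+00  4.75720597e-04
  1.10614505e+00 -1.33999709e+00]
```

View pics/s5c.png

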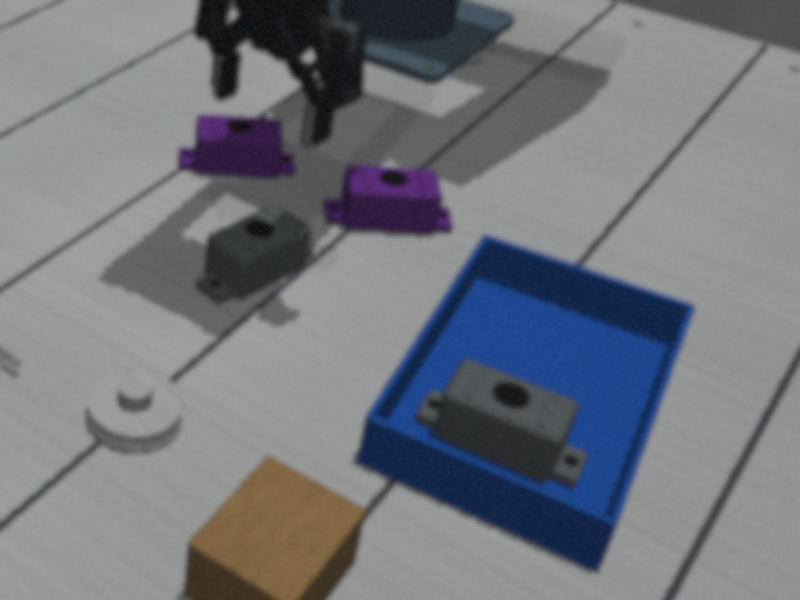

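The first empty lies flat in the tote, centred near (510,420), and the last grey weight at (258,255) is clear. Next grasp.

```bash

python3 -m handwheel '[{"linear":[0,0,-0.2],"rotation":[0,0,0],"grip":1},{"linear":[0,0,-0.45],"rotation":[0,0,0],"grip":1},{"linear":[0,0,-0.65],"rotation":[0,0,0],"grip":1},{"linear":[0,0,-0.77],"rotation":[0,0,0],"grip":1},{"linear":[0,0,-0.8],"rotation":[0,0,0],"grip":1},{"linear":[0,0,-0.8],"rotation":[0,0,0],"grip":-1},{"linear":[0,0,-0.8],"rotation":[0,0,0],"grip":-1},{"linear":[0,0,-0.8],"rotation":[0,0,0],"grip":-1},{"linear":[0,0,-0.8],"rotation":[0,0,0],"grip":-1},{"linear":[0,0,-0.8],"rotation":[0,0,0],"grip":-1},{"linear":[0,0,-0.8],"rotation":[0,0,0],"grip":-1},{"linear":[0,0,-0.8],"rotation":[0,0,0],"grip":-1}]' 40
python3 -m handwheel '[{"linear":[0,0,0.15],"rotation":[0,0,0],"grip":-1},{"linear":[0,0,0.3],"rotation":[0,0,0],"grip":-1},{"linear":[0,0,0.5],"rotation":[0,0,0],"grip":-1},{"linear":[0,0,0.75],"rotation":[0,0,0],"grip":-1},{"linear":[0,0,0.75],"rotation":[0,0,0],"grip":-1},{"linear":[0,0,0.75],"rotation":[0,0,0],"grip":-1}]'
```

```text
time: 18.7
position: [0.5045, 0.1402, 0.0327]
ee_rot: [0.002, 0.085, 0.996, 0.0]
ft_force: [-0.7, 1.3, 6.0]
finger_gap: 0.531
gripper_force: 41.9
time: 19.2
position: [0.5047, 0.1399, 0.1461]
ee_rot: [0.003, 0.085, 0.996, 0.0]
ft_force: [0.5, -0.6, -1.7]
finger_gap: 0.531
gripper_force: 41.7
```

```bash

python3 -m handwheel '[{"linear":[-0.2,0.2,0],"rotation":[0,0,-0.809],"grip":-1},{"linear":[-0.2,0.4,0],"rotation":[0,0,-0.809],"grip":-1},{"linear":[-0.2,0.6,0],"rotation":[0,0,-0.809],"grip":-1},{"linear":[-0.2,0.755,0],"rotation":[0,0,-0.809],"grip":-1},{"linear":[-0.2,0.755,0],"rotation":[0,0,-0.809],"grip":-1},{"linear":[-0.2,0.755,0],"rotation":[0,0,-0.809],"grip":-1},{"linear":[-0.2,0.755,0],"rotation":[0,0,-0.809],"grip":-1},{"linear":[-0.2,0.755,0],"rotation":[0,0,-0.809],"grip":-1},{"linear":[-0.2,0.755,0],"rotation":[0,0,-0.809],"grip":-1},{"linear":[-0.2,0.755,0],"rotation":[0,0,-0.809],"grip":-1},{"linear":[-0.2,0.755,0],"rotation":[0,0,-0.809],"grip":-1},{"linear":[-0.2,0.755,0],"rotation":[0,0,-0.809],"grip":-1}]'
python3 -m handwheel '[{"linear":[-0.2,0.2,0],"rotation":[0,0,0],"grip":-1},{"linear":[-0.2,0.4,0],"rotation":[0,0,0],"grip":-1},{"linear":[-0.2,0.6,0],"rotation":[0,0,0],"grip":-1},{"linear":[-0.2,0.755,0],"rotation":[0,0,0],"grip":-1},{"linear":[-0.2,0.755,0],"rotation":[0,0,0],"grip":-1},{"linear":[-0.2,0.755,0],"rotation":[0,0,0],"grip":-1}]'
python3 -m handwheel '[{"linear":[0,0,-0.2],"rotation":[0,0,0],"grip":-1},{"linear":[0,0,-0.4],"rotation":[0,0,0],"grip":-1},{"linear":[0,0,-0.55],"rotation":[0,0,0],"grip":-1},{"linear":[0,0,-0.62],"rotation":[0,0,0],"grip":-1},{"linear":[0,0,-0.66],"rotation":[0,0,0],"grip":-1},{"linear":[0,0,-0.69],"rotation":[0,0,0],"grip":-1},{"linear":[0,0,-0.7],"rotation":[0,0,0],"grip":-1},{"linear":[0,0,-0.7],"rotation":[0,0,0],"grip":-1}]'
```

```text
time: 20.2
position: [0.4718, 0.2526, 0.1417]
ee_rot: [-0.001, 0.66, 0.751, -0.001]
ft_force: [0.3, 1.1, -1.8]
finger_gap: 0.533
gripper_force: 41.7
time: 20.7
position: [0.442, 0.3669, 0.142]
ee_rot: [-0.0, 0.659, 0.753, -0.001]
ft_force: [-0.5, -0.8, -1.4]
finger_gap: 0.531
gripper_force: 41.9
time: 21.37
position: [0.4437, 0.3664, 0.0391]
ee_rot: [0.0, 0.66, 0.751, 0.001]
ft_force: [0.2, 0.1, -1.6]
finger_gap: 0.532
gripper_force: 41.8
```

```bash

python3 -m handwheel '[{"linear":[0,0,-0.015],"rotation":[0,0,0],"grip":-1},{"linear":[0,0,-0.02],"rotation":[0,0,0],"grip":-1},{"linear":[0,0,-0.02],"rotation":[0,0,0],"grip":0.2},{"linear":[0,0,-0.02],"rotation":[0,0,0],"grip":0.5},{"linear":[0,0,-0.02],"rotation":[0,0,0],"grip":0.5},{"linear":[0,0,-0.02],"rotation":[0,0,0],"grip":0.5},{"linear":[0,0,0.1],"rotation":[0,0,0],"grip":0.5},{"linear":[0,0,0.3],"rotation":[0,0,0],"grip":0.5},{"linear":[0,0,0.55],"rotation":[0,0,0],"grip":0.5},{"linear":[0,0,0.8],"rotation":[0,0,0],"grip":0.5},{"linear":[0,0,0.95],"rotation":[0,0,0],"grip":0.5},{"linear":[0,0,0.95],"rotation":[0,0,0],"grip":0.5}]'
python3 - <<'E'
from h import *
im2=optics.camera("scene")[:,:,::-1];cv2.imwrite("pics/s6.png",im2)
E
```

```text
time: 22.37
position: [0.4459, 0.368, 0.1871]
ee_rot: [0.002, 0.66, 0.751, 0.005]
ft_force: [1.7, 0.3, -0.1]
finger_gap: 0.75
gripper_force: 0.0
```

View pics/s6.png

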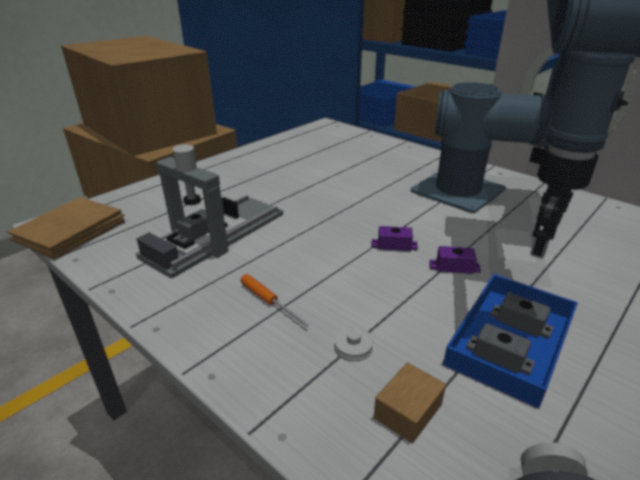

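Both empties lie flat side by side in the tote at about (522,313) and (502,347). The filled weight is under the ram at about (197,222), and the pulley, carton and screwdriver haven't moved.

```bash
python3 -c "
from workcell import bot
print(bot.finish_job())"
```

```text
the job is handed in; nothing more can be done
None
```

I handed the job in at about 22 s: the filled weight is flat in the cradle with the carriage pushed to its stop (felt at about 27 N), and both empties lie flat side by side in the tote; no verdict was returned.

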